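# Raise the plan stand's ledge to catch the panel under the top clip

## Task

The plan panel on the sloping stand is standing loose on its ledge, below the top clip: lift the ledge's latch tab out of its notch, shift the ledge up with the panel still standing on it, and let the tab drop fully home in the notch that leaves the panel's top edge tucked properly behind the clip's lip. Leave the clip where it is clamped, do not ram the panel into it, and do not disturb the other things on the bench.

Things in the scene. Friction and masses are not known exactly. Their poses are not given: they have to be found in the camera images.
- stand: Wooden plan stand, fixed: feet and an open frame 260 mm wide; its front slopes 35 degrees and faces the robot (-x). Origin: on the bench, mid footprint; x level, from low front to high back, y across, z up. Up the slope = 0.819x+0.574z, out of the face = -0.574x+0.819z. Two side stiles (105 mm off the middle) carry the panel; a 44 mm wide centre mast lies 12 mm deeper. Slope 420 mm long, top 275 mm up.
- rail: Lower length of the notched aluminium rail on the mast's face, fixed: 20 mm wide, 8 mm high, square notches 9 mm long, 8 mm deep, one every 18 mm. Origin: mast's face, low end; x up the slope. Start notch 60 mm up from it. The upper length, same notches, meets it in the middle of the block above the start notch with a gap of 0 to 5 mm, so all higher notches sit 0 to 5 mm further up than even spacing gives.
- tab_grip (a point): Grip point in the dark steel latch tab's thumb piece: a block 14 mm across (y), 18 mm along the slope (x), 39 mm tall out of the face (z), ending 15 mm outward of this point, starting 24 mm inward. At rest the point is 43 mm out of the mast's face. Under it a tooth 7 mm long, 14 mm wide, reaches 7 mm into the rail. x up the slope, y across, z out of the face, 35 degrees from vertical.
- carriage (a point): On the mast's face under the tab, moves with the ledge (axes as tab_grip). Around the tab: two steel strips 11 to 20 mm either side of the middle, their tops 16 mm out from here, reaching 20 mm down and 20 mm up the slope; up the slope a bracket 58 mm wide, 34 mm high, begins 16 mm and the ledge bar 20 mm from here. Below the tab and to its sides all is free.
- tab (a joint): How far the tab is lifted out relative to the ledge (m): 0 fully home in a notch; its tooth is clear of the rail from 0.007; stop at 0.012. Riding on top of a block between notches it reads about 0.007. Gravity and a light spring (together 1.2 to 1.7 N) push it home when let go.
- ledge (a joint): Place of the ledge up the slope (m): 0 at the start, in its notch; the notches above at 0.018, 0.036, 0.054 plus 0 to 0.005, the same for all (gap in the rail, see rail), 1 mm play either way; travel -0.030 to 0.080. Its carriage runs stiffly (3 N), so it stays where left, also with the tab riding on a block. Ledge 0.30 kg; with the panel on it 7 to 12 N push it up.
- ledge_seat (a point): Where the panel stands: middle of the ledge bar's upper face, level with the stiles' faces, 32 mm up the slope from the tab's middle. The wooden bar is 250 mm long across, 12 mm thick along the slope, and stands 58 mm out from the stiles' faces (70 mm out of the mast's face). Axes as tab_grip.
- panel: Loose hardboard plan panel, 230 mm wide, 200 mm tall along the slope, 5 mm thick, 0.17 to 0.35 kg, a pale boat plan on its front; it leans on the stiles and stands on the ledge bar. Origin: middle of its bottom edge, back face; axes parallel to the stand's (y across).
- panel_foot (a point): The panel's origin: middle of its bottom edge, at its back face.
- panel_top (a point): Middle of the panel's top edge, back face, 200 mm up the slope from its foot.
- clip_mouth (a point): Mid mouth of the steel top clip, level with the stiles' faces; x up the slope into its pocket, y across, z out. The pocket opens down the slope, is 60 mm wide, 29 mm deep from here, its lip 11 mm out, flared. At the start the panel's top edge is 8 to 44 mm short of this point; tucked in means 3 mm or more past it. Some notch always gives that with the panel short of the pocket's end.
- clip: The top clip itself, clamped tight to the mast by a black knob at a height that varies; it stays put. Origin on the mast's face, 12 mm inward of clip_mouth; same axes.
- paint_jar: Bystander: small amber glass jar with a white lid, 38 mm across, 42 mm tall, in front of the stand; origin under its middle.
- varnish_jar: Bystander: clear glass jar with a black lid, 44 mm across, 50 mm tall, beside the stand; origin under its middle.
- glue_bottle: Bystander: white bottle with an orange cap, 42 mm across, 125 mm tall, beside the stand; origin under its middle.
- pencil: Bystander: pencil 175 mm long, 9 mm thick, lying in front of the stand; origin on the bench near its middle.
- slide_gauge: Bystander: steel slide gauge with a black display head, 225 mm long, lying on the cutting mat; origin under its middle.
- hull_model: Bystander: half-built wooden boat hull, 150 mm long, 57 mm tall, on the cutting mat; origin under its middle.
- sanding_block: Bystander: cork sanding block 85 x 45 x 28 mm; origin under its middle.

How it is judged:
By the outcome, as a careful person would: the job done as asked, in the order asked, and still so for the second after the job is handed in, with the robot touching nothing.
It also fails if it takes over 40 s, if anything falls off the work surface, if the arm or the gripper's body presses on something with over 40 N, if the wrist force passes 120 N, or if a joint passes its speed limit or range.

## Robot

A 6-joint arm with a two-finger parallel gripper is mounted at the origin on the work surface. World frame = base frame: x ahead of the robot, y to its left, z up, the work surface at z = 0. Lengths are in m, angles in rad, forces in N, time in s.
With the tool pointing down it reaches from about 0.35 to 0.975 m from the base axis. Payload 4.9 kg.
Tool frame: the origin (TCP) lies at the very end of the fingers, on their centre line; the grasp point (between the pads) lies 19 mm behind it; z points along the fingers, y is the direction in which the jaws open and shut (so a half turn about z gives the same grasp; the last joint's range is limited). The gripper opens to 85 mm and grips with 20 to 120 N. Pads are 22 mm wide; open, the fingers measure 114 mm over their backs; the gripper's body (76 mm by 85 mm) begins 54 mm behind the grasp point. The pads swing forward as they close: fully open they stand 13 mm farther back than shut.
Start: joints at [-1.312, 0.053, 1.613, -0, 1.476, -0.119], TCP at [0.231, -0.581, 0.231] pointing down, gripper open.
Joint ranges: [-3.01, 3.01], [-1.01, 2.22], [0.06, 2.58], [-1.02, 4.17], [0.09, 2.62], [-3.14, 3.14]. Speed limits (rad/s): [2.57, 2.57, 3.14, 3.14, 3.14, 3.14].

## Interface

Orientations are given as a unit quaternion [w, x, y, z].
In Python, from plant import monitor, eyes, manip gives the robot as it stands.
- The arm moves only by the tool step_arm, never from a script. Its argument "motion" is a list of rows, each a list of 7 numbers: the shift along the world's x, y, z scaled (see below), then the turn, a rotation vector about the world's x, y, z scaled (see below), then the closure in counts, from 0 (fully open) to 255 (shut). In form: [[x, y, z, ax, ay, az, grip], ...]. A call has 1 to 10 rows; each row is the pose to reach, as a shift and turn from the pose commanded when the call began; what a row does not reach only later rows make up. The controller multiplies each number of a shift by 0.5 m and each number of a turn by 1.5 rad. A row lasts 1/10 s, in which the tool goes at most 50 mm and 8.59 degrees, less where a joint would pass 70% of its speed; a pose out of reach is approached as far as the arm can. A call with a number of a shift or a turn outside -1 to 1 is refused whole. A call with a gripper value outside its range is refused whole. The fingers move at their own pace and stop on an object; the grip force is fixed at half the most. Time passes only in rows, so rows that repeat a pose let the fingers close. It gives the time, the measured TCP pose, the force and the opening at its end, in the units of the state.
- monitor.state(): the state, without advancing time (a new reading comes with each control period).
- eyes.grab_frame(name): name is "scene" or "top" or "wrist"; returns a dict with "pixels" (384x512x3 uint8, red, green, blue), "mtx" (3x3 intrinsics, pixels), "dist" ([k1, k2, p1, p2, k3] as OpenCV has them; the pictures are not rectified), "rvec" (rotation vector, rad) and "tvec" (3), from world to camera coordinates, as OpenCV has them; the wrist camera has in their place "hand_eye" (4x4, takes a point from camera to tool coordinates, whose origin is the TCP and whose axes are the flange's). Camera axes: x right, y down, z forward; pixel columns grow to the right and rows downward; lengths in m; the calibration is good to about 2 mm. A picture is of the moment at which its call begins: read the wrist's pose just before it. There is no depth.
- manip.job_done(): hands the job in, once; it reports no verdict.
Trained networks look in the newest picture that a camera, given by its name, has taken for a name from the list of things; names that differ only in an ending like _2 or _b are one class to them, and where a whole thing is asked for, a point or a joint stands for the part that bears it (a point fixed in the world has none). Each returns a list of dicts, best first, with "p" (0 to 1); they miss things now and then, are a little off and sometimes report something else, mostly with a low value. They report only what shows in the picture. A call takes as long as a camera call.
- eyes.look_for(name, camera): "box" ([centre column, centre row, width, height] in pixels, round what is visible of it).
- eyes.pinpoint(name, camera): "uv" ([column, row] in pixels: a listed point, or the origin of a listed thing).
The state is a dict: "time": time; "joint_pos": joint angles; "joint_vel": joint speeds; "joint_efforts": joint torques, N m; "tool_pos": TCP position; "tool_rot": TCP orientation; "contact_force": force on the tool from outside, world axes, zero at the start; "ft_torque": the same for the moment, N m; "gripper_width": opening from 0.0 (shut) to 1.0 (fully open).
Only numpy, scipy, OpenCV 4.12 (cv2) and the standard library are available. Lean on these libraries where they do the work, as an engineer would, in place of code of your own. Each camera call takes 0.05 s, during which the arm holds its last target.

## Working session

There is one attempt and no reset: what is moved stays moved. The work goes in short steps, Python scripts to look and compute and a tool call to move; the robot and the scene stay as the last step left them, time stands still between calls to the robot, and variables do not carry over. Pictures are saved under pics/ and viewed, and the job is handed in when it is done.

Besides the shell and the picture viewer there is one more tool, called after ">>>" as name(argument=value, ...) on one line, values as JSON. step_arm: Moves the arm, as the interface text tells. Its arguments: {"type":"object","properties":{"motion":{"type":"array","items":{"type":"array","items":{"type":"number"}}}},"required":["motion"]}

```bash
ls; mkdir -p pics
python3 - <<'E'
from plant import monitor, eyes, manip
import cv2
print(monitor.state())
for c in ("scene","top","wrist"):
    f=eyes.grab_frame(c)
    cv2.imwrite(f"pics/{c}0.png",f["pixels"][:,:,::-1])
    print(c,{k:f[k] for k in f if k!="pixels"})
    for n in ["tab_grip","carriage","ledge_seat","panel_foot","panel_top","clip_mouth","clip","stand","rail","panel"]:
        r=eyes.pinpoint(n,c)
        print(n,[(x["uv"],round(x["p"],2)) for x in r[:2]])
E
```

```text
pics
{'time': 0.0, 'joint_pos': array([-1.31198287e+00,  5.33633647e-02,  1.61434320e+00, -5.21170877e-06,
        1.47601572e+00, -1.18973318e-01]), 'joint_vel': array([-0.00049518, -0.00047907,  0.00048854, -0.00133793, -0.00174383,
       -0.00090752]), 'joint_efforts': array([ 1.53583380e-03, -3.93687057e+01, -3.70173633e+01,  3.48802007e-05,
        7.18845418e-03, -8.95873029e-06]), 'tool_pos': array([ 0.23038743, -0.58028961,  0.23002962]), 'tool_rot': array([-1.06203215e-03,  9.82212023e-01,  1.87772222e-01, -7.69788586e-05]), 'contact_force': array([0.61376182, 0.11614376, 0.09630984]), 'ft_torque': array([-0.04319085, -0.02399918, -0.0004488 ]), 'gripper_width': 0.9974730053233714}
scene {'mtx': array([[466.16403608,   0.        , 257.85502246],
       [  0.        , 466.16403608, 195.18964202],
       [  0.        ,   0.        ,   1.        ]]), 'dist': array([-0.02158011,  0.        ,  0.        ,  0.        ,  0.        ]), 'rvec': array([ 1.16140654,  2.57594805, -0.71204152]), 'tvec': array([ 0.38038739, -0.29295717,  1.80170674])}
tab_grip [([278.9, 219.2], 0.33), ([
[... 1074 characters left out ...]
: array([[326.17182524,   0.        , 259.20171962],
       [  0.        , 326.17182524, 195.38667686],
       [  0.        ,   0.        ,   1.        ]]), 'dist': array([0.01253877, 0.        , 0.        , 0.        , 0.        ]), 'hand_eye': array([[ 1.21697311e-03, -9.48291052e-01, -3.17399747e-01,
         8.24023863e-02],
       [ 9.99999169e-01,  1.01893421e-03,  7.89937315e-04,
         2.51624549e-04],
       [-4.25681027e-04, -3.17400445e-01,  9.48291504e-01,
        -1.42160530e-01],
       [ 0.00000000e+00,  0.00000000e+00,  0.00000000e+00,
         1.00000000e+00]])}
tab_grip []
carriage []
ledge_seat []
panel_foot []
panel_top []
clip_mouth []
clip []
stand []
rail []
panel []
```

View pics/scene0.png

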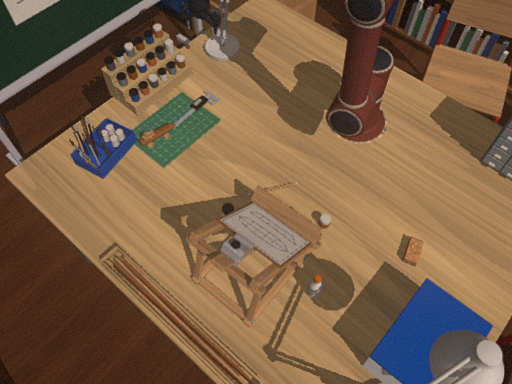

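View pics/top0.png

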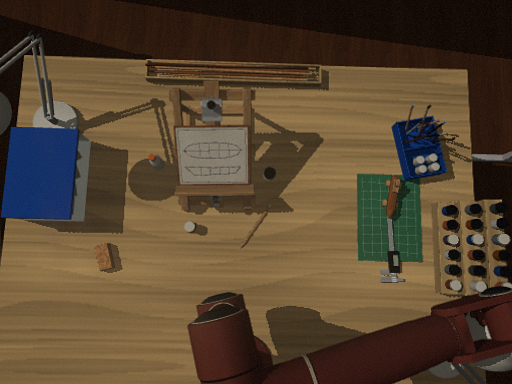

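View pics/wrist0.png

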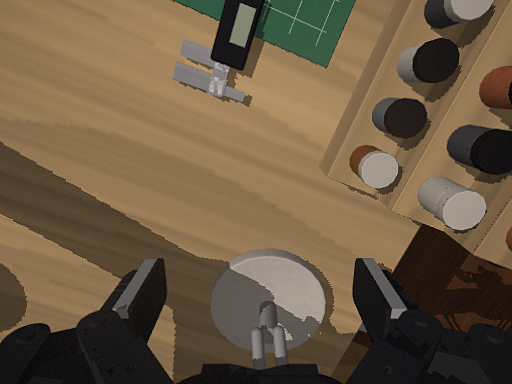

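```bash
cat > h.py <<'E'
import numpy as np, cv2
from scipy.optimize import least_squares
from scipy.spatial.transform import Rotation as R
S=dict(K=np.array([[466.16403608,0,257.85502246],[0,466.16403608,195.18964202],[0,0,1]]),d=np.array([-0.02158011,0,0,0,0]),r=np.array([1.16140654,2.57594805,-0.71204152]),t=np.array([0.38038739,-0.29295717,1.80170674]))
T=dict(K=np.array([[439.76470058,0,256.14158345],[0,439.76470058,189.11712376],[0,0,1]]),d=np.array([0.03191285,0,0,0,0]),r=np.array([2.17505052,-2.11965401,0.19869807]),t=np.array([-0.05597167,0.57506531,1.4305169]))
WK=np.array([[326.17182524,0,259.20171962],[0,326.17182524,195.38667686],[0,0,1]]);Wd=np.array([0.01253877,0,0,0,0])
HE=np.array([[1.21697311e-03,-9.48291052e-01,-3.17399747e-01,8.24023863e-02],[9.99999169e-01,1.01893421e-03,7.89937315e-04,2.51624549e-04],[-4.25681027e-04,-3.17400445e-01,9.48291504e-01,-1.42160530e-01],[0,0,0,1]])
def wcam(pos,q):
    M=np.eye(4);M[:3,:3]=R.from_quat(q,scalar_first=True).as_matrix();M[:3,3]=pos
    C=np.linalg.inv(M@HE)
    return dict(K=WK,d=Wd,r=R.from_matrix(C[:3,:3]).as_rotvec(),t=C[:3,3])
def proj(c,P): return cv2.projectPoints(np.atleast_2d(P).astype(float),c['r'],c['t'],c['K'],c['d'])[0].reshape(-1,2)
A=np.deg2rad(35); c35,s35=np.cos(A),np.sin(A)
def frame(yaw):
    z=R.from_euler('z',yaw).as_matrix()
    return z@np.array([[c35,0,-s35],[0,1,0],[s35,0,c35]])  # cols: up, across, out
E
python3 - <<'E'
from h import *
# unknown: stand X,Y,yaw (face line), sfoot (ledge_seat slope coord), s clip
# slope coord: point = O + R@(s,y,n); stile face top at s=420 from low end; z top 275 => stile face low-end z ~ .275-.241
obsT={'carriage':(215.4,192.7),'ledge_seat':(211.4,186.5),'panel_foot':(213.2,186.3),'panel_top':(212.7,124.8),'clip_mouth':(209.7,117.2),'clip':(212.6,112.9),'tab_grip':(215.6,197.9)}
obsS={'carriage':(284.3,219.9),'ledge_seat':(277.7,220.7),'panel_foot':(282.1,221.4),'panel_top':(244.3,242.2),'clip_mouth':(240.3,245.7),'clip':(239.7,249.0),'tab_grip':(278.9,219.2)}
def pts(p):
    F=frame(p[3]);O=p[:3] # O = ledge seat
    l=dict(carriage=(-.032,0,-.012),tab_grip=(-.032,0,.031),ledge_seat=(0,0,0),panel_foot=(0,0,0),panel_top=(.2,0,0),clip_mouth=(p[4],0,0),clip=(p[4],0,-.012))
    return {k:O+F@np.array(v) for k,v in l.items()}
def res(p):
    P=pts(p);r=[]
    for c,o in((T,obsT),(S,obsS)):
        for k in o: r+=list(proj(c,P[k])[0]-o[k])
    return np.array(r)
s=least_squares(res,[.6,.0,.15,0,.22],loss='soft_l1')
print(s.x,s.cost);print(res(s.x).reshape(-1,2).round(1))
for k,v in pts(s.x).items():print(k,v.round(4))
E
```

```text
[0.5778469  0.09479932 0.09562327 0.03690246 0.2294926 ] 30.88469395110772
[[-0.2 -0.4]
 [ 3.3 -1.4]
 [ 1.5 -1.2]
 [-0.5  0.9]
 [ 2.1 -0.9]
 [-0.6  2.2]
 [-1.1  0.3]
 [-0.7  1.3]
 [ 2.6  0.5]
 [-1.8 -0.2]
 [ 2.  -0.1]
 [ 0.2 -0. ]
 [-0.7 -0. ]
 [10.1 -8.5]]
carriage [0.5585 0.0941 0.0674]
tab_grip [0.5339 0.0932 0.1027]
ledge_seat [0.5778 0.0948 0.0956]
panel_foot [0.5778 0.0948 0.0956]
panel_top [0.7416 0.1008 0.2103]
clip_mouth [0.7657 0.1017 0.2273]
clip [0.7726 0.102  0.2174]
```

```bash
cat >> h.py <<'E'
SEAT=np.array([.5778,.0948,.0956]);YAW=.0369
def tgt(s,y,n,seat=SEAT,yaw=YAW,flip=False):
    F=frame(yaw);M=np.column_stack([F[:,0],-F[:,1],-F[:,2]])
    return seat+F@np.array([s,y,n]),R.from_matrix(M)
def delta(st,pos,rot,frm=None):
    q=R.from_quat(st['tool_rot'],scalar_first=True)
    return (pos-st['tool_pos'])/.5,(rot*q.inv()).as_rotvec()/1.5
E
python3 - <<'E'
from h import *
from plant import monitor
st=monitor.state();p,r=tgt(.13,0,.16);print(st['time'],p,delta(st,p,r))
E
```

```text
1.65 [0.59250752 0.09534295 0.30122926] (array([0.72386895, 1.35253061, 0.13981812]), array([ 0.08428952, -0.40039548, -0.2201454 ]))
```

>>> step_arm(motion=[[0.4, 0.85, 0.2, 0.084, -0.4, -0.22, 0], [0.4, 0.85, 0.2, 0.084, -0.4, -0.22, 0], [0.4, 0.85, 0.2, 0.084, -0.4, -0.22, 0], [0.4, 0.85, 0.2, 0.084, -0.4, -0.22, 0], [0.4, 0.85, 0.2, 0.084, -0.4, -0.22, 0], [0.4, 0.85, 0.2, 0.084, -0.4, -0.22, 0], [0.4, 0.85, 0.2, 0.084, -0.4, -0.22, 0], [0.4, 0.85, 0.2, 0.084, -0.4, -0.22, 0], [0.4, 0.85, 0.2, 0.084, -0.4, -0.22, 0], [0.4, 0.85, 0.2, 0.084, -0.4, -0.22, 0]])

```text
time: 2.65
tool_pos: [0.4312, -0.1533, 0.3332]
tool_rot: [-0.005, 0.953, 0.019, 0.302]
contact_force: [0.3, -0.6, 1.0]
gripper_width: 1.001
```

Run:
```python
from h import *
from plant import monitor
st=monitor.state();p,r=tgt(.13,0,.16);print(st,delta(st,p,r))
```

```text
{'time': 2.65, 'joint_pos': array([-0.77032967, -0.81965209,  2.18172888,  0.43969054,  1.34879146,
        0.75750655]), 'joint_vel': array([ 0.86597275, -0.1041871 , -0.03553812, -0.36995834, -0.24221918,
        0.84119421]), 'joint_efforts': array([ -3.90832096,  -7.46547461, -38.97913814,   1.62443507,
        -0.93360437,  -0.54064611]), 'tool_pos': array([ 0.43115613, -0.15326165,  0.33315869]), 'tool_rot': array([-0.00479455,  0.95319745,  0.01902893,  0.30171101]), 'contact_force': array([ 0.30109944, -0.56951533,  0.95582898]), 'ft_torque': array([0.03858255, 0.26812634, 0.02491651]), 'gripper_width': 1.0013142396761519} (array([ 0.32270278,  0.4972092 , -0.06385886]), array([ 0.00150494,  0.00151456, -0.00152166]))
```

>>> step_arm(motion=[[0.32, 0.5, -0.06, 0, 0, 0, 0], [0.32, 0.5, -0.06, 0, 0, 0, 0], [0.32, 0.5, -0.06, 0, 0, 0, 0], [0.32, 0.5, -0.06, 0, 0, 0, 0], [0.32, 0.5, -0.06, 0, 0, 0, 0], [0.32, 0.5, -0.06, 0, 0, 0, 0], [0.32, 0.5, -0.06, 0, 0, 0, 0], [0.32, 0.5, -0.06, 0, 0, 0, 0], [0.32, 0.5, -0.06, 0, 0, 0, 0]])

```text
time: 3.55
tool_pos: [0.5904, 0.0934, 0.3016]
tool_rot: [-0.005, 0.954, 0.017, 0.301]
contact_force: [-0.2, 0.3, -0.1]
gripper_width: 0.996
```

Run:
```python
from plant import monitor, eyes
import cv2
s=monitor.state();print(s)
f=eyes.grab_frame("wrist");cv2.imwrite("pics/w1.png",f["pixels"][:,:,::-1])
for n in ["tab_grip","ledge_seat","panel_foot","panel_top","clip_mouth"]:
    print(n,[(x["uv"],round(x["p"],2)) for x in eyes.pinpoint(n,"wrist")[:2]])
```

```text
{'time': 3.55, 'joint_pos': array([ 0.03135303, -0.42865219,  1.99861035,  0.00295377,  0.96101767,
        1.56475702]), 'joint_vel': array([-0.02045481, -0.02001031,  0.00221339,  0.00088234, -0.0027494 ,
        0.00212626]), 'joint_efforts': array([ 7.59490561e-01, -2.05181301e+01, -3.94298744e+01,  3.65814473e-02,
       -1.80392772e+00, -1.45561429e-03]), 'tool_pos': array([0.5903679 , 0.0934295 , 0.30164164]), 'tool_rot': array([-0.00521323,  0.95359484,  0.01738782,  0.3005451 ]), 'contact_force': array([-0.23328796,  0.28903255, -0.14733891]), 'ft_torque': array([ 0.03589067,  0.27985513, -0.0009205 ]), 'gripper_width': 0.9960076559948627}
tab_grip [([257.6, 329.0], 0.69), ([260.3, 282.1], 0.64)]
ledge_seat []
panel_foot [([257.9, 303.6], 0.75), ([119.1, 224.7], 0.6)]
panel_top [([252.4, 91.4], 0.66)]
clip_mouth [([256.0, 53.5], 0.75)]
```

View pics/w1.png

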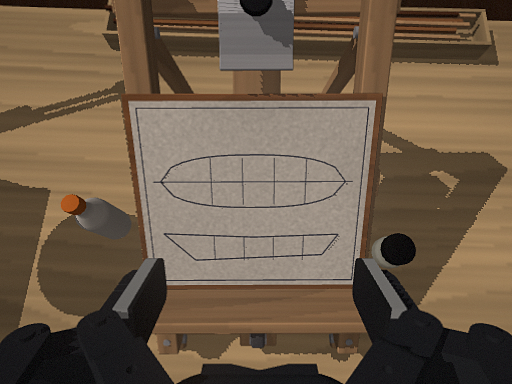

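Run:
```python
import cv2
im=cv2.imread("pics/w1.png")
a=cv2.resize(im[30:130,110:400],None,fx=2.7,fy=2.7*2,interpolation=cv2.INTER_CUBIC)[:600]
cv2.imwrite("pics/z1.png",a)
b=cv2.resize(im[265:365,130:390],None,fx=3,fy=5.5,interpolation=cv2.INTER_CUBIC)
cv2.imwrite("pics/z2.png",b)
```

```text
(no output)
```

View pics/z1.png

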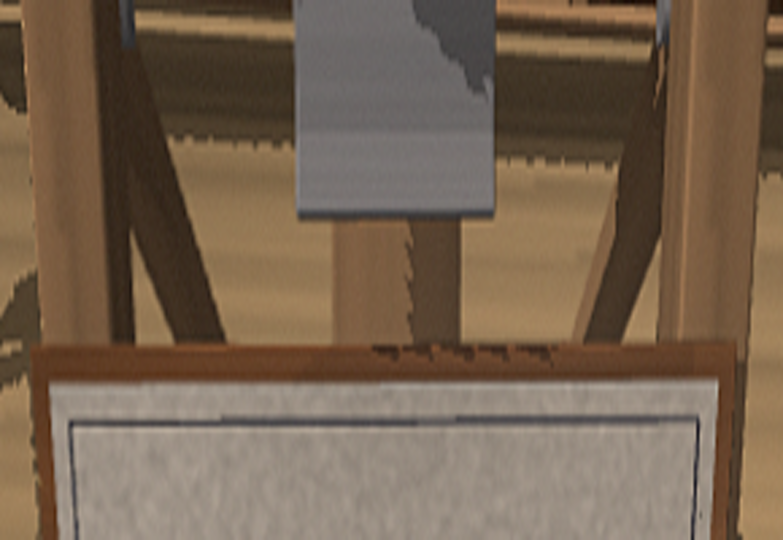

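View pics/z2.png

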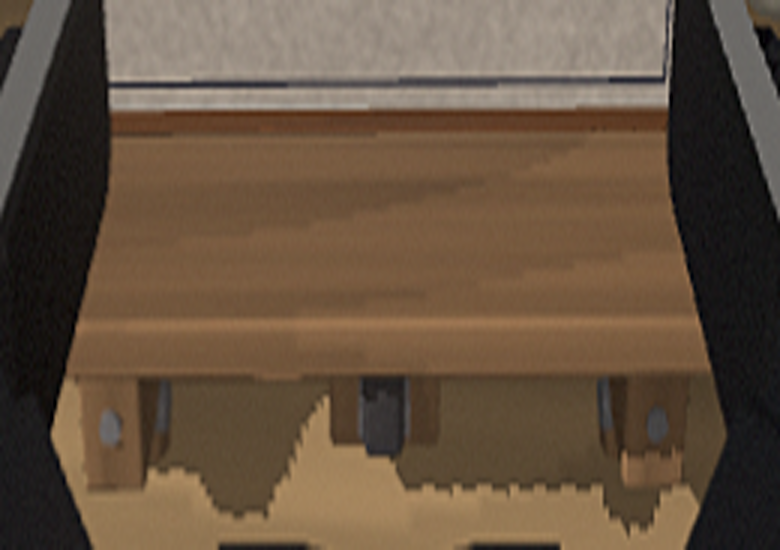

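```bash
cat > fit1.py <<'E'
from h import *
pos=[0.5903679,0.0934295,0.30164164];q=[-0.00521323,0.95359484,0.01738782,0.3005451]
W=wcam(pos,q)
C=-R.from_rotvec(W['r']).as_matrix().T@W['t']
obs=[((.2,.115,.005),(121.9,94)),((.2,-.115,.005),(383.3,93.9)),((0,0,.005),(None,289.2)),((0,0,.058),(None,322.8)),((-.032,0,.046),(257.8,None))]
def res(p):
    F=frame(p[3]);r=[]
    for l,o in obs:
        v=proj(W,p[:3]+F@np.array(l))[0]
        r+=[v[i]-o[i] for i in (0,1) if o[i] is not None]
    return np.array(r)
s=least_squares(res,[.5778,.0948,.0956,.0369]);print(s.x.round(4),res(s.x).round(1))
p=s.x;F=frame(p[3])
print('cam local',F.T@(C-p[:3]))
def back(uv,n):
    u=cv2.undistortPoints(np.array([[uv]],float),W['K'],W['d'])[0,0]
    d=R.from_rotvec(W['r']).as_matrix().T@np.array([u[0],u[1],1]);c=F.T@(C-p[:3]);e=F.T@d
    return c+e*(n-c[2])/e[2]
if __name__=='__main__':
    for n in(.009,.011,.013,.016,.02):print(n,back((256.4,70),n).round(4),'w',(back((219.6,69),n)-back((293.3,69),n))[1].round(4))
    print('pin mouth',back((256,53.5),0),'pin ptop',back((252.4,91.4),0),'foot',back((257.9,303.6),0), 'tab',back((257.6,329),.031),back((260,282),-.012))
    print('tab low edge',back((257.8,347),.046))
E
python3 fit1.py
```

```text
[0.5823 0.0957 0.096  0.0494] [ 0.4  1.3  0.7 -1.1 -0.3  0.1 -1.2]
cam local [ 0.2068558  -0.00262093  0.30605073]
0.009 [ 0.2197 -0.0028  0.009 ] w 0.0625
0.011 [ 0.2196 -0.0028  0.011 ] w 0.0621
0.013 [ 0.2195 -0.0028  0.013 ] w 0.0617
0.016 [ 0.2194 -0.0028  0.016 ] w 0.0611
0.02 [ 0.2192 -0.0028  0.02  ] w 0.0602
pin mouth [ 0.23331851 -0.00267138  0.        ] pin ptop [0.20231418 0.00092982 0.        ] foot [-0.02250467 -0.00161571  0.        ] tab [-0.03015222 -0.00108504  0.031     ] [-0.00271248 -0.00424684 -0.012     ]
tab low edge [-0.03896522 -0.00113321  0.046     ]
```

```bash
sed -i 's/^SEAT=.*/SEAT=np.array([.5818,.0957,.096]);YAW=.047/' h.py
python3 - <<'E'
from h import *
from plant import monitor
st=monitor.state();p,r=tgt(.145,0,.075);print(st['time'],p,delta(st,p,r))
E
```

```text
3.85 [0.65747515 0.09925935 0.24060499] (array([ 0.13404714,  0.01252298, -0.12263866]), array([0.0001609 , 0.000297  , 0.00782981]))
```

>>> step_arm(motion=[[0.134, 0.012, -0.122, 0, 0, 0.008, 0], [0.134, 0.012, -0.122, 0, 0, 0.008, 0], [0.134, 0.012, -0.122, 0, 0, 0.008, 0]])

```text
time: 4.15
tool_pos: [0.6566, 0.0992, 0.2323]
tool_rot: [-0.007, 0.955, 0.023, 0.295]
contact_force: [-0.8, 0.7, -0.1]
gripper_width: 1.0
```

Run:
```python
from plant import monitor, eyes
import cv2
s=monitor.state();print(s['tool_pos'],s['tool_rot'],s['time'],s['contact_force'])
f=eyes.grab_frame("wrist");cv2.imwrite("pics/w2.png",f["pixels"][:,:,::-1])
for n in ["panel_top","clip_mouth","clip"]:
    print(n,[(x["uv"],round(x["p"],2)) for x in eyes.pinpoint(n,"wrist")[:2]])
```

```text
[0.65664252 0.09918041 0.23230441] [-0.00697422  0.95527241  0.02281066  0.29476373] 4.15 [-0.81971439  0.68898457 -0.11319335]
panel_top [([255.7, 115.5], 0.86), ([254.9, 368.4], 0.53)]
clip_mouth [([261.1, 67.1], 0.95)]
clip [([263.4, 69.5], 0.75)]
```

View pics/w2.png

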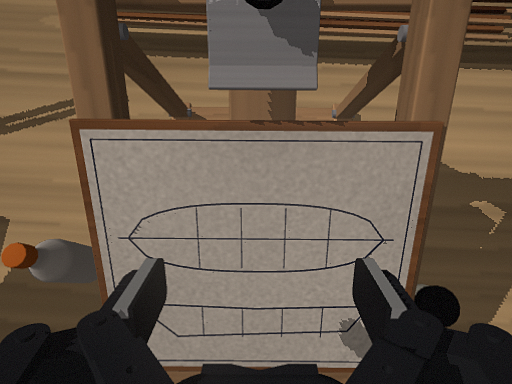

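Run:
```python
import cv2
im=cv2.imread("pics/w2.png")
a=cv2.resize(im[0:140,190:340],None,fx=4,fy=4,interpolation=cv2.INTER_CUBIC)
cv2.imwrite("pics/z3.png",a)
for r in range(40,125,1): print(r, im[r,270].tolist(), im[r,235].tolist())
```

```text
40 [96, 96, 100] [96, 97, 100]
41 [93, 94, 97] [96, 97, 99]
42 [94, 96, 97] [95, 94, 99]
43 [93, 95, 98] [94, 93, 97]
44 [96, 96, 100] [93, 94, 100]
45 [94, 93, 97] [94, 93, 98]
46 [94, 94, 95] [95, 95, 99]
47 [96, 98, 100] [93, 93, 99]
48 [93, 95, 98] [94, 94, 98]
49 [92, 92, 96] [96, 97, 99]
50 [94, 94, 98] [93, 95, 98]
51 [94, 95, 97] [96, 96, 100]
52 [95, 97, 100] [96, 96, 100]
53 [94, 96, 99] [95, 95, 99]
54 [96, 98, 101] [96, 97, 99]
55 [96, 97, 101] [96, 96, 99]
56 [94, 95, 99] [96, 96, 99]
57 [92, 95, 99] [93, 95, 99]
58 [93, 93, 97] [94, 94, 96]
59 [91, 93, 96] [94, 94, 99]
60 [94, 94, 98] [94, 94, 99]
61 [96, 96, 101] [93, 95, 99]
62 [96, 96, 101] [96, 96, 99]
63 [92, 95, 98] [94, 96, 99]
64 [90, 91, 94] [92, 93, 95]
65 [100, 100, 105] [102, 103, 107]
66 [109, 110, 115] [109, 108, 114]
67 [106, 106, 111] [107, 108, 112]
68 [106, 108, 111] [108, 109, 115]
69 [104, 106, 109] [104, 107, 112]
70 [107, 108, 112] [107, 109, 111]
71 [106, 107, 111] [106, 108, 112]
72 [108, 110, 115] [108, 108, 113]
73 [108, 107, 114] [109, 110, 113]
74 [108, 108, 113] [107, 109, 114]
75 [109, 111,
[... 876 characters left out ...]
] [61, 87, 115]
103 [41, 57, 76] [60, 85, 116]
104 [43, 60, 77] [59, 85, 115]
105 [41, 59, 75] [62, 87, 117]
106 [41, 56, 74] [61, 87, 116]
107 [46, 62, 81] [60, 88, 117]
108 [61, 85, 112] [61, 86, 115]
109 [59, 85, 112] [61, 86, 116]
110 [64, 91, 120] [59, 84, 114]
111 [42, 57, 76] [61, 87, 116]
112 [41, 57, 75] [59, 86, 115]
113 [43, 57, 75] [60, 87, 116]
114 [43, 59, 76] [63, 89, 117]
115 [46, 63, 83] [61, 86, 117]
116 [58, 83, 111] [63, 88, 118]
117 [60, 84, 110] [63, 88, 118]
118 [66, 94, 123] [63, 89, 119]
119 [66, 92, 122] [60, 86, 115]
120 [40, 56, 78] [41, 61, 92]
121 [29, 40, 58] [43, 68, 106]
122 [32, 47, 67] [39, 59, 91]
123 [42, 64, 97] [41, 61, 91]
124 [41, 61, 94] [37, 58, 92]
```

View pics/z3.png

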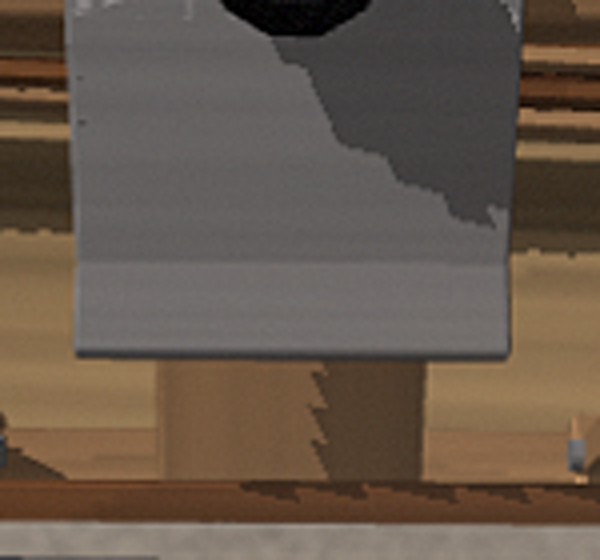

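```bash
cat > fit2.py <<'E'
from h import *
import fit1
W2=wcam([0.65664252,0.09918041,0.23230441],[-0.00697422,0.95527241,0.02281066,0.29476373])
def back(W,p,F,uv,n):
    C=-R.from_rotvec(W['r']).as_matrix().T@W['t']
    u=cv2.undistortPoints(np.array([[uv]],float),W['K'],W['d'])[0,0]
    d=R.from_rotvec(W['r']).as_matrix().T@np.array([u[0],u[1],1]);c=F.T@(C-p[:3]);e=F.T@d
    return c+e*(n-c[2])/e[2]
for W,rows in((W2,(119.7,65,88.5,67.1)),(fit1.W,(94,54,70,53.5))):
    p=fit1.p;F=frame(p[3])
    f=lambda y,n:back(W,p,F,(258,y),n)[0]
    t=f(rows[0],.005)
    print('top',t,'bend gap',[f(rows[1],n)-t for n in(.012,.014)],'edge',[f(rows[2],n)-t for n in(.014,.018)],'pin',f(rows[3],0)-t, 'cam',back(W,p,F,(258,0),.3))
    print(back(W,p,F,(70.5,122),.005),back(W,p,F,(444.5,122.5),.005))
E
python3 fit2.py
```

```text
[0.5823 0.0957 0.096  0.0494] [ 0.4  1.3  0.7 -1.1 -0.3  0.1 -1.2]
cam local [ 0.2068558  -0.00262093  0.30605073]
top 0.20113075325636676 bend gap [np.float64(0.030905485560551477), np.float64(0.03081674920975605)] edge [np.float64(0.018390904901068206), np.float64(0.018466865502696855)] pin 0.03027311187530124 cam [ 0.20479409 -0.00053027  0.3       ]
[0.19959296 0.11523203 0.005     ] [ 0.1992275  -0.11477704  0.005     ]
top 0.2001662915274452 bend gap [np.float64(0.031720991425726014), np.float64(0.031550738606121564)] edge [np.float64(0.019295669156228074), np.float64(0.019123012021720648)] pin 0.03313762854159846 cam [ 0.20817391 -0.00266434  0.3       ]
[0.17745448 0.1643955  0.005     ] [ 0.17360733 -0.17272238  0.005     ]
```

Run:
```python
from h import *
from plant import monitor
st=monitor.state();p,r=tgt(-.034,-.001,.10);print(st['time'],st['tool_pos'],st['joint_pos'],p,delta(st,p,r))
```

```text
4.35 [0.65782107 0.0998557  0.2425843 ] [ 0.03587818 -0.21087515  1.92835658  0.00984766  0.81082875  1.55335618] [0.49673227 0.09069776 0.15841361] (array([-0.32217761, -0.01831588, -0.16834139]), array([ 0.00011837,  0.00165929, -0.00113394]))
```

>>> step_arm(motion=[[-0.321, -0.017, -0.165, 0, 0, 0, 0], [-0.321, -0.017, -0.165, 0, 0, 0, 0], [-0.321, -0.017, -0.165, 0, 0, 0, 0], [-0.321, -0.017, -0.165, 0, 0, 0, 0], [-0.321, -0.017, -0.165, 0, 0, 0, 0], [-0.321, -0.017, -0.165, 0, 0, 0, 0], [-0.321, -0.017, -0.165, 0, 0, 0, 0]])

```text
time: 5.05
tool_pos: [0.499, 0.0916, 0.1615]
tool_rot: [-0.007, 0.953, 0.023, 0.303]
contact_force: [0.6, -0.2, -0.3]
gripper_width: 1.005
```

```bash
cat > shot.py <<'E'
import sys
from plant import monitor, eyes
import cv2
from h import *
s=monitor.state();print(s['time'],s['tool_pos'],s['tool_rot'],s['contact_force'].round(1),s['gripper_width'])
f=eyes.grab_frame("wrist");cv2.imwrite(f"pics/{sys.argv[1]}.png",f["pixels"][:,:,::-1])
for n in sys.argv[2:]:
    print(n,[(x["uv"],round(x["p"],2)) for x in eyes.pinpoint(n,"wrist")[:2]])
W=wcam(s['tool_pos'],s['tool_rot']);F=frame(YAW)
print('local tcp',F.T@(s['tool_pos']-SEAT))
for l in((-.032,0,.031),(-.032,0,.046),(-.041,0,.046),(-.041,.007,.046),(-.041,-.007,.046),(-.012,0,.058),(0,0,.058)):print(l,proj(W,SEAT+F@np.array(l))[0].round(1))
E
python3 shot.py w3 tab_grip
```

```text
5.05 [0.49903798 0.09160178 0.16152674] [-0.00724465  0.95264952  0.02334314  0.30308662] [ 0.6 -0.2 -0.3] 1.0052349254995552
tab_grip [([256.8, 208.4], 0.56)]
local tcp [-0.03029294 -0.00020531  0.10120473]
(-0.032, 0, 0.031) [258.3 213.5]
(-0.032, 0, 0.046) [258.3 221.9]
(-0.041, 0, 0.046) [258.3 234.4]
(-0.041, 0.007, 0.046) [247.7 234.4]
(-0.041, -0.007, 0.046) [268.8 234.5]
(-0.012, 0, 0.058) [258.3 198.9]
(0, 0, 0.058) [258.3 179.7]
```

View pics/w3.png

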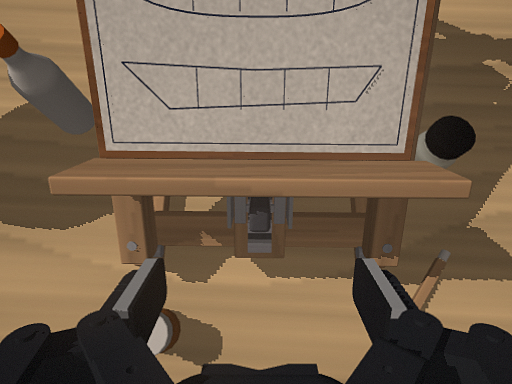

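Run:
```python
import cv2
im=cv2.imread("pics/w3.png")
cv2.imwrite("pics/z4.png",cv2.resize(im[165:265,210:310],None,fx=6,fy=6,interpolation=cv2.INTER_CUBIC))
```

```text
(no output)
```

View pics/z4.png

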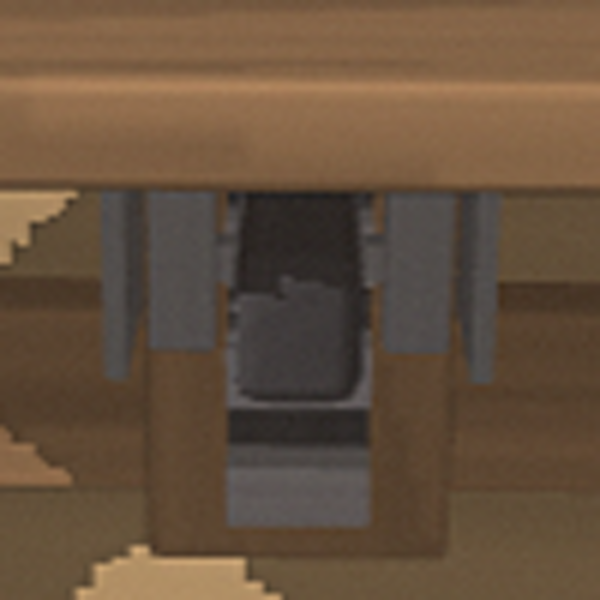

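Run:
```python
from h import *
from plant import monitor
st=monitor.state();F=frame(YAW);print(st['time'],st['tool_pos'],F.T@(st['tool_pos']-SEAT))
for n in (.03,.014):
  p,r=tgt(-.032,-.0012,n);print(p,delta(st,p,r))
```

```text
5.15 [0.49883337 0.09155396 0.16056256] [-0.03101524 -0.00024346  0.10053343]
[0.53848417 0.09246133 0.10222012] (array([ 0.0793016 ,  0.00181473, -0.11668488]), array([ 0.00013902,  0.00199341, -0.00123814]))
[0.54765126 0.0928925  0.08911368] (array([ 0.09763578,  0.00267707, -0.14289775]), array([ 0.00013902,  0.00199341, -0.00123814]))
```

>>> step_arm(motion=[[0.08, 0.002, -0.117, 0, 0.002, 0, 0], [0.08, 0.002, -0.117, 0, 0.002, 0, 0], [0.08, 0.002, -0.117, 0, 0.002, 0, 0], [0.08, 0.002, -0.117, 0, 0.002, 0, 0]])

```text
time: 5.55
tool_pos: [0.5376, 0.0926, 0.0996]
tool_rot: [-0.007, 0.954, 0.023, 0.299]
contact_force: [1.0, -0.2, -0.1]
gripper_width: 1.001
```

```bash
python3 shot.py w4 tab_grip;python3 - <<'E'
import cv2
im=cv2.imread("pics/w4.png")
cv2.imwrite("pics/z5.png",cv2.resize(im[160:360,110:410],None,fx=2.6,fy=2.6,interpolation=cv2.INTER_CUBIC))
from plant import monitor
from h import *
st=monitor.state();F=frame(YAW);print(st['time'],st['tool_pos'],F.T@(st['tool_pos']-SEAT))
E
```

```text
5.55 [0.53762658 0.0925875  0.09955436] [-0.00727334  0.95407471  0.02338071  0.29856639] [ 1.  -0.2 -0.1] 1.0009033463948598
tab_grip [([254.5, 260.4], 0.74)]
local tcp [-0.03422588 -0.00103367  0.02830429]
(-0.032, 0, 0.031) [256.2 261.1]
(-0.032, 0, 0.046) [255.9 278.6]
(-0.041, 0, 0.046) [255.9 296. ]
(-0.041, 0.007, 0.046) [240.3 296. ]
(-0.041, -0.007, 0.046) [271.5 296.1]
(-0.012, 0, 0.058) [255.6 251.2]
(0, 0, 0.058) [255.5 222.6]
5.65 [0.53799676 0.09265853 0.1010696 ] [-0.03305114 -0.00098012  0.0293315 ]
```

View pics/z5.png

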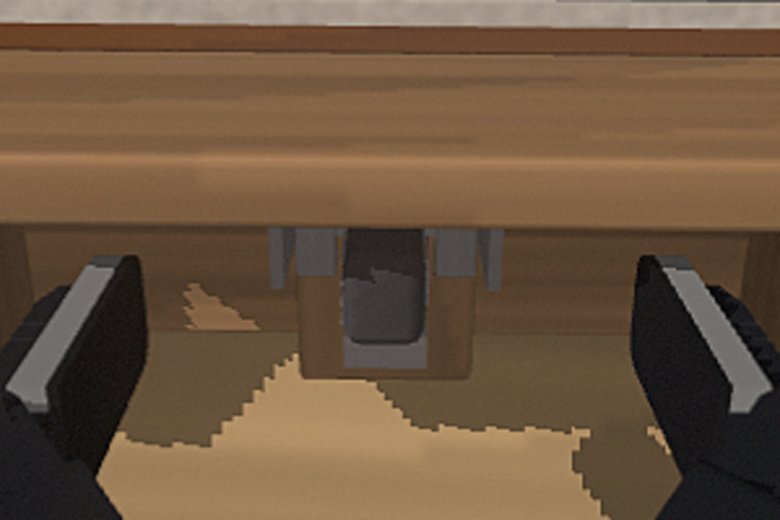

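>>> step_arm(motion=[[0.019, 0.001, -0.024, 0, 0, 0, 0], [0.019, 0.001, -0.024, 0, 0, 0, 0], [0.019, 0.001, -0.024, 0, 0, 0, 255], [0.019, 0.001, -0.024, 0, 0, 0, 255], [0.019, 0.001, -0.024, 0, 0, 0, 255], [0.019, 0.001, -0.024, 0, 0, 0, 255], [0.019, 0.001, -0.024, 0, 0, 0, 255], [0.019, 0.001, -0.024, 0, 0, 0, 255], [0.019, 0.001, -0.024, 0, 0, 0, 255]])

```text
time: 6.55
tool_pos: [0.5465, 0.0935, 0.0877]
tool_rot: [-0.008, 0.954, 0.023, 0.299]
contact_force: [-3.9, 2.2, 4.7]
gripper_width: 0.153
```

```bash
python3 shot.py w5;python3 - <<'E'
import cv2
im=cv2.imread("pics/w5.png")
cv2.imwrite("pics/z6.png",cv2.resize(im[160:384,110:410],None,fx=2.6,fy=2.6,interpolation=cv2.INTER_CUBIC))
E
```

```text
6.55 [0.5465375  0.09354858 0.08772409] [-0.00774577  0.9539625   0.02328142  0.29892061] [-3.9  2.2  4.7] 0.15272409072253385
local tcp [-0.03368311 -0.00049232  0.01348215]
(-0.032, 0, 0.031) [257.1 279.5]
(-0.032, 0, 0.046) [256.8 300.8]
(-0.041, 0, 0.046) [256.8 319.6]
(-0.041, 0.007, 0.046) [239.5 319.6]
(-0.041, -0.007, 0.046) [274.1 319.7]
(-0.012, 0, 0.058) [256.5 273.5]
(0, 0, 0.058) [256.5 241.9]
```

View pics/z6.png

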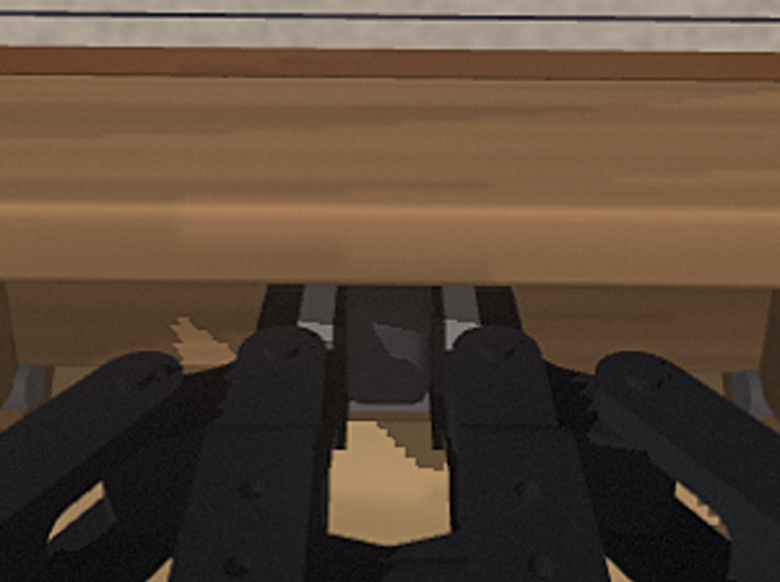

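>>> step_arm(motion=[[-0.0055, 0, 0.008, 0, 0, 0, 255], [-0.011, -0.0005, 0.0156, 0, 0, 0, 255], [-0.011, -0.0005, 0.0156, 0, 0, 0, 255], [-0.011, -0.0005, 0.0156, 0, 0, 0, 255], [-0.011, -0.0005, 0.0156, 0, 0, 0, 255]])

```text
time: 7.1
tool_pos: [0.5408, 0.0933, 0.0951]
tool_rot: [-0.008, 0.954, 0.023, 0.299]
contact_force: [0.2, 5.8, -1.2]
gripper_width: 0.153
```

```bash
python3 shot.py w6;python3 - <<'E'
import cv2
im=cv2.imread("pics/w6.png")
cv2.imwrite("pics/z7.png",cv2.resize(im[160:384,110:410],None,fx=2.6,fy=2.6,interpolation=cv2.INTER_CUBIC))
E
```

```text
7.1 [0.54082224 0.0932622  0.09507944] [-0.00773222  0.95397042  0.02333416  0.29889158] [ 0.2  5.8 -1.2] 0.1525635418472129
local tcp [-0.03415179 -0.00050986  0.02278954]
(-0.032, 0, 0.031) [257.2 267.3]
(-0.032, 0, 0.046) [257.  286.1]
(-0.041, 0, 0.046) [256.9 304. ]
(-0.041, 0.007, 0.046) [240.8 304. ]
(-0.041, -0.007, 0.046) [273.1 304.1]
(-0.012, 0, 0.058) [256.7 258.6]
(0, 0, 0.058) [256.7 228.9]
```

View pics/z7.png

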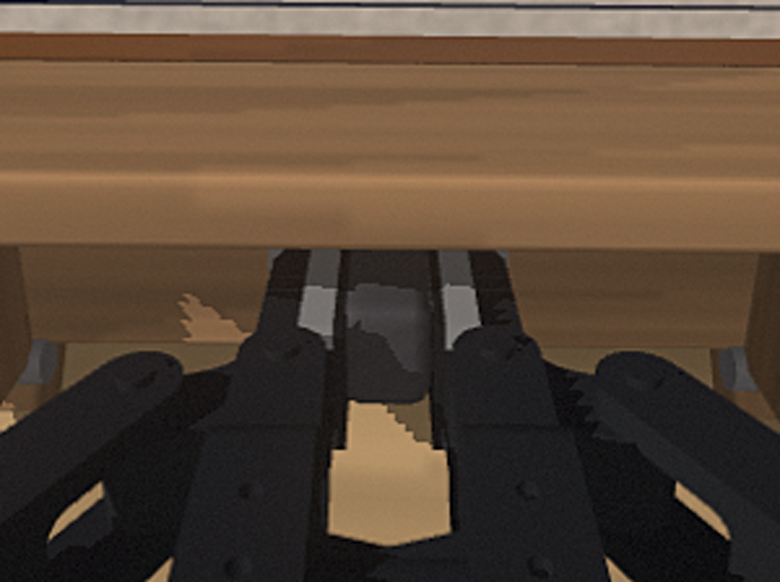

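>>> step_arm(motion=[[0.003, 0.0012, 0.002, 0, 0, 0, 255], [0.006, 0.0014, 0.0042, 0, 0, 0, 255], [0.01, 0.0016, 0.007, 0, 0, 0, 255], [0.014, 0.0017, 0.0098, 0, 0, 0, 255], [0.018, 0.0019, 0.0126, 0, 0, 0, 255], [0.022, 0.0021, 0.0154, 0, 0, 0, 255], [0.0246, 0.0022, 0.0172, 0, 0, 0, 255], [0.0246, 0.0022, 0.0172, 0, 0, 0, 255]])

```text
time: 7.95
tool_pos: [0.5498, 0.0937, 0.0992]
tool_rot: [-0.007, 0.955, 0.023, 0.294]
contact_force: [-6.0, 1.6, -5.8]
gripper_width: 0.156
```

```bash
python3 shot.py w7;python3 - <<'E'
import cv2
im=cv2.imread("pics/w7.png")
cv2.imwrite("pics/z8.png",cv2.resize(im[100:384,60:460],None,fx=2,fy=2,interpolation=cv2.INTER_CUBIC)[:590])
E
```

```text
7.95 [0.54983508 0.09371532 0.09917383] [-0.00712201  0.95548668  0.02346384  0.29401348] [-6.   1.6 -5.8] 0.15630552509023465
local tcp [-0.02441116 -0.00048069  0.02096741]
(-0.032, 0, 0.031) [257.2 287.6]
(-0.032, 0, 0.046) [257.  308.6]
(-0.041, 0, 0.046) [257.  325.7]
(-0.041, 0.007, 0.046) [241.  325.7]
(-0.041, -0.007, 0.046) [273.  325.8]
(-0.012, 0, 0.058) [256.8 285.2]
(0, 0, 0.058) [256.9 256.9]
```

View pics/z8.png

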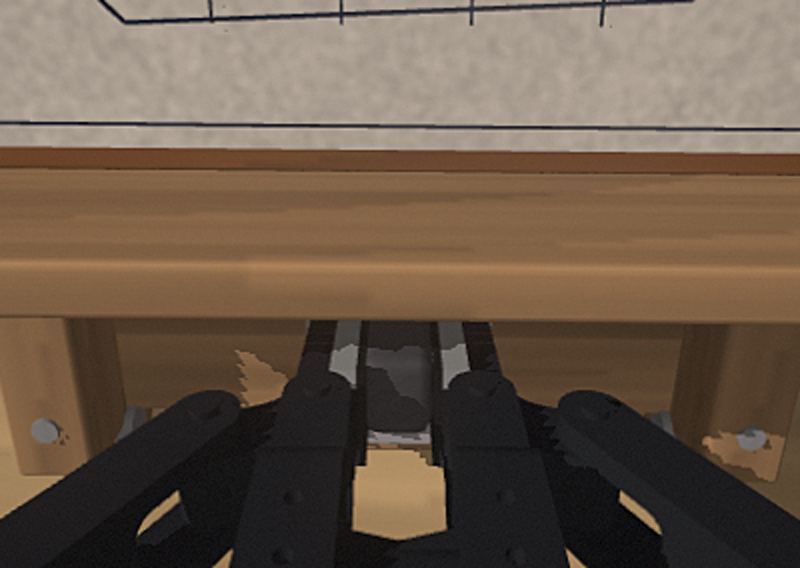

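```bash
cat > loc.py <<'E'
from plant import monitor
from h import *
s=monitor.state();F=frame(YAW)
print(s['time'],(F.T@(s['tool_pos']-SEAT)*1e3).round(2),'f up/acr/out',(F.T@s['contact_force']).round(1),s['joint_vel'].round(3),R.from_quat(s['tool_rot'],scalar_first=True).as_rotvec().round(4),s['gripper_width'].round(3))
E
python3 loc.py
```

```text
Traceback (most recent call last):
  File "loc.py", line 4, in <module>
    print(s['time'],(F.T@(s['tool_pos']-SEAT)*1e3).round(2),'f up/acr/out',(F.T@s['contact_force']).round(1),s['joint_vel'].round(3),R.from_quat(s['tool_rot'],scalar_first=True).as_rotvec().round(4),s['gripper_width'].round(3))
                                                                                                                                                                                                       ^^^^^^^^^^^^^^^^^^^^^^^^
AttributeError: 'float' object has no attribute 'round'
```

>>> step_arm(motion=[[0, 0, 0, 0, 0, 0, 255]])

```text
time: 8.1
tool_pos: [0.5498, 0.0937, 0.0992]
tool_rot: [-0.007, 0.955, 0.023, 0.294]
contact_force: [-5.5, 2.6, -6.4]
gripper_width: 0.152
```

```bash
python3 loc.py
```

```text
Traceback (most recent call last):
  File "loc.py", line 4, in <module>
    print(s['time'],(F.T@(s['tool_pos']-SEAT)*1e3).round(2),'f up/acr/out',(F.T@s['contact_force']).round(1),s['joint_vel'].round(3),R.from_quat(s['tool_rot'],scalar_first=True).as_rotvec().round(4),s['gripper_width'].round(3))
                                                                                                                                                                                                       ^^^^^^^^^^^^^^^^^^^^^^^^
AttributeError: 'float' object has no attribute 'round'
```

```bash
sed -i "s/s\['gripper_width'\].round(3)/round(s['gripper_width'],3)/" loc.py; python3 loc.py
```

```text
8.1 [-24.4  -0.5  21. ] f up/acr/out [-8.   2.9 -2.2] [-0.001  0.001  0.001 -0.001 -0.001 -0.   ] [-2.9882 -0.0735 -0.9198] 0.152
```

>>> step_arm(motion=[[-0.0029, -0.0001, 0.0041, 0, 0, 0, 255], [0.001, 0, 0.007, 0, 0, 0, 255], [0.006, 0.0002, 0.0104, 0, 0, 0, 255], [0.012, 0.0005, 0.0146, 0, 0, 0, 255], [0.018, 0.0008, 0.0187, 0, 0, 0, 255], [0.024, 0.0011, 0.0229, 0, 0, 0, 255], [0.03, 0.0014, 0.027, 0, 0, 0, 255], [0.03, 0.0014, 0.027, 0, 0, 0, 255], [0.03, 0.0014, 0.027, 0, 0, 0, 255]])

```text
time: 9.0
tool_pos: [0.5652, 0.0943, 0.113]
tool_rot: [-0.007, 0.955, 0.023, 0.294]
contact_force: [-6.0, 1.5, -5.3]
gripper_width: 0.153
```

```bash
python3 loc.py; python3 shot.py w8 >/dev/null;  python3 loc.py;python3 - <<'E'
import cv2
im=cv2.imread("pics/w8.png")
cv2.imwrite("pics/z9.png",cv2.resize(im[100:384,60:460],None,fx=2,fy=2,interpolation=cv2.INTER_CUBIC)[:590])
E
```

```text
9.0 [-3.88 -0.59 23.46] f up/acr/out [-7.9  1.7 -1. ] [ 0.    -0.002  0.001 -0.001 -0.002  0.   ] [-2.9879 -0.0733 -0.921 ] 0.153
9.05 [-3.88 -0.57 23.49] f up/acr/out [-7.9  2.4 -1.9] [ 0.001 -0.     0.     0.001  0.002 -0.   ] [-2.9879 -0.0734 -0.921 ] 0.155
```

View pics/z9.png

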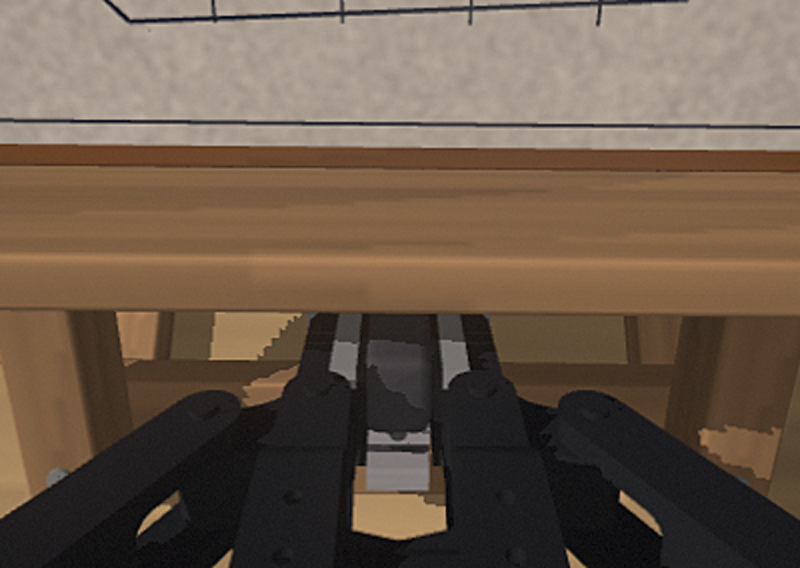

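>>> step_arm(motion=[[0.005, 0.0002, 0.0035, 0, 0, 0, 255], [0.0106, 0.0005, 0.0075, 0, 0, 0, 255], [0.0106, 0.0005, 0.0075, 0, 0, 0, 255]])

```text
time: 9.35
tool_pos: [0.5705, 0.0946, 0.1166]
tool_rot: [-0.007, 0.955, 0.023, 0.294]
contact_force: [-6.0, 1.1, -5.1]
gripper_width: 0.154
```

```bash
python3 loc.py
```

```text
9.35 [ 2.48 -0.61 23.4 ] f up/acr/out [-7.8  1.3 -0.8] [ 0.001 -0.003  0.003  0.    -0.005 -0.   ] [-2.9882 -0.0733 -0.9203] 0.154
```

>>> step_arm(motion=[[0.0035, 0.0001, -0.005, 0, 0, 0, 255], [0.0069, 0.0003, -0.0098, 0, 0, 0, 255], [0.0069, 0.0003, -0.0098, 0, 0, 0, 255], [0.0069, 0.0003, -0.0098, 0, 0, 0, 255]])

```text
time: 9.75
tool_pos: [0.5734, 0.0947, 0.1134]
tool_rot: [-0.007, 0.956, 0.024, 0.294]
contact_force: [-27.2, -2.1, 13.6]
gripper_width: 0.158
```

```bash
python3 loc.py
```

```text
9.75 [ 3.08 -0.59 19.07] f up/acr/out [-14.5  -0.8  26.8] [ 0.001 -0.004  0.003  0.    -0.002 -0.   ] [-2.9893 -0.0745 -0.9182] 0.158
```

>>> step_arm(motion=[[0.0005, 0, 0.0028, 0, 0, 0, 255], [0.0005, 0, 0.0028, 0, 0, 0, 255]])

```text
time: 9.95
tool_pos: [0.5732, 0.0947, 0.1137]
tool_rot: [-0.007, 0.956, 0.024, 0.293]
contact_force: [-24.1, -1.1, 8.3]
gripper_width: 0.154
```

```bash
python3 loc.py
```

```text
9.95 [ 3.06 -0.6  19.48] f up/acr/out [-15.    0.1  20.6] [ 0.001 -0.002 -0.001  0.001  0.002 -0.   ] [-2.9897 -0.0743 -0.9167] 0.154
```

>>> step_arm(motion=[[-0.0023, -0.0001, 0.0033, 0, 0, 0, 255], [-0.0023, -0.0001, 0.0033, 0, 0, 0, 255]])

```text
time: 10.15
tool_pos: [0.5727, 0.0947, 0.1149]
tool_rot: [-0.007, 0.955, 0.024, 0.294]
contact_force: [-6.2, 2.1, -5.9]
gripper_width: 0.157
```

```bash
python3 loc.py
```

```text
10.15 [ 3.35 -0.62 20.72] f up/acr/out [-8.4  2.4 -1.3] [ 0.002  0.006 -0.001  0.002 -0.01   0.001] [-2.9882 -0.0736 -0.9205] 0.157
```

>>> step_arm(motion=[[0.002, 0.0001, 0.0014, 0, 0, 0, 255], [0.002, 0.0001, 0.0014, 0, 0, 0, 255], [0.0043, 0.0002, -0.0019, 0, 0, 0, 255], [0.0043, 0.0002, -0.0019, 0, 0, 0, 255]])

```text
time: 10.55
tool_pos: [0.5748, 0.0947, 0.1134]
tool_rot: [-0.007, 0.955, 0.023, 0.294]
contact_force: [-5.6, 0.8, -5.9]
gripper_width: 0.152
```

```bash
python3 loc.py
```

```text
10.55 [ 4.22 -0.63 18.28] f up/acr/out [-8.   1.  -1.7] [ 0.002 -0.001 -0.     0.     0.005 -0.001] [-2.9885 -0.0734 -0.9195] 0.152
```

>>> step_arm(motion=[[0.0023, 0.0001, -0.0033, 0, 0, 0, 255], [0.0046, 0.0002, -0.0066, 0, 0, 0, 255], [0.0055, 0.0003, -0.0078, 0, 0, 0, 255], [0.0055, 0.0003, -0.0078, 0, 0, 0, 255]])

```text
time: 10.95
tool_pos: [0.5776, 0.0948, 0.1098]
tool_rot: [-0.007, 0.955, 0.024, 0.294]
contact_force: [-6.8, 0.5, -5.7]
gripper_width: 0.153
```

```bash
python3 loc.py; python3 shot.py w9 >/dev/null;python3 - <<'E'
import cv2
im=cv2.imread("pics/w9.png")
cv2.imwrite("pics/z10.png",cv2.resize(im[100:384,60:460],None,fx=2,fy=2,interpolation=cv2.INTER_CUBIC)[:590])
E
```

```text
10.95 [ 4.46 -0.65 13.7 ] f up/acr/out [-8.8  0.8 -0.8] [ 0.002 -0.003  0.001  0.002 -0.007  0.   ] [-2.9886 -0.0735 -0.9197] 0.153
```

View pics/z10.png

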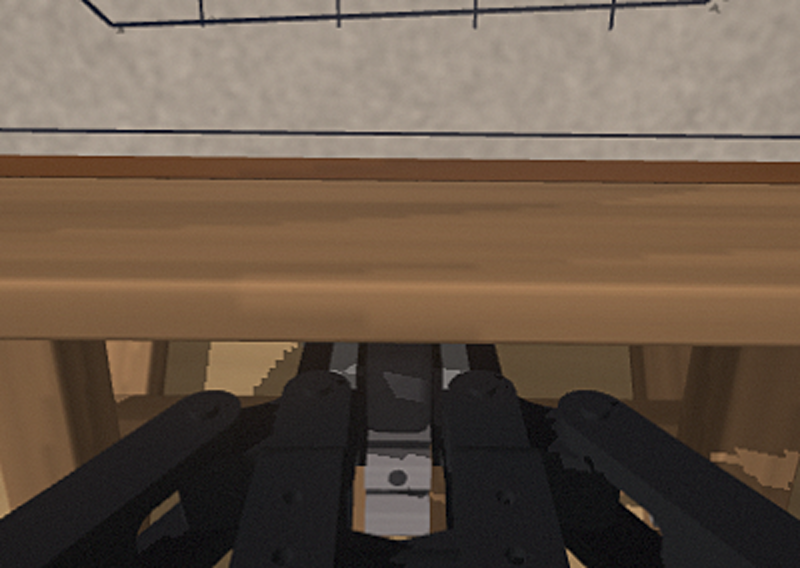

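>>> step_arm(motion=[[0.0017, 0.0001, -0.0025, 0, 0, 0, 255], [0.0017, 0.0001, -0.0025, 0, 0, 0, 255]])

```text
time: 11.2
tool_pos: [0.5793, 0.0949, 0.1104]
tool_rot: [-0.007, 0.955, 0.024, 0.295]
contact_force: [-14.6, -0.0, 3.4]
gripper_width: 0.156
```

```bash
python3 loc.py
```

```text
11.2 [ 6.18 -0.64 13.28] f up/acr/out [-10.    0.6  11.2] [-0.001 -0.003  0.004  0.002 -0.008 -0.   ] [-2.9877 -0.0738 -0.9229] 0.156
```

>>> step_arm(motion=[[-0.003, -0.0001, -0.0021, 0, 0, 0, 255], [-0.006, -0.0003, -0.0042, 0, 0, 0, 255], [-0.0075, -0.0004, -0.0052, 0, 0, 0, 255], [-0.0075, -0.0004, -0.0052, 0, 0, 0, 255]])

```text
time: 11.6
tool_pos: [0.5786, 0.0949, 0.1109]
tool_rot: [-0.007, 0.954, 0.023, 0.299]
contact_force: [0.6, 0.8, -1.0]
gripper_width: 0.152
```

```bash
python3 loc.py
```

```text
11.6 [ 5.93 -0.67 14.03] f up/acr/out [-0.1  0.8 -1.2] [ 0.001  0.002 -0.003  0.     0.005  0.001] [-2.983  -0.0731 -0.9364] 0.152
```

>>> step_arm(motion=[[0, 0, 0, 0, 0, 0, 150], [0, 0, 0, 0, 0, 0, 0], [0, 0, 0, 0, 0, 0, 0], [0, 0, 0, 0, 0, 0, 0], [0, 0, 0, 0, 0, 0, 0], [0, 0, 0, 0, 0, 0, 0], [-0.02, -0.001, 0.03, 0, 0, 0, 0], [-0.046, -0.002, 0.066, 0, 0, 0, 0], [-0.09, -0.004, 0.13, 0, 0, 0, 0], [-0.09, -0.004, 0.13, 0, 0, 0, 0]])

```text
time: 12.6
tool_pos: [0.5347, 0.0933, 0.1821]
tool_rot: [-0.007, 0.952, 0.024, 0.304]
contact_force: [0.7, 0.4, 1.2]
gripper_width: 1.003
```

```bash
python3 loc.py; python3 shot.py w10 tab_grip carriage;python3 - <<'E'
import cv2
im=cv2.imread("pics/w10.png")
cv2.imwrite("pics/z11.png",cv2.resize(im[165:285,190:330],None,fx=5,fy=5,interpolation=cv2.INTER_CUBIC)[:590])
E
```

```text
12.6 [10.79 -0.18 97.58] f up/acr/out [1.3 0.4 0.5] [-0.004  0.078  0.012  0.    -0.05  -0.   ] [-2.9779 -0.0737 -0.9509] 1.003
12.6 [0.53473296 0.09330934 0.18212212] [-0.00734607  0.95232421  0.02356831  0.30408745] [0.7 0.4 1.2] 1.0030505522725388
tab_grip [([262.2, 216.5], 0.9)]
carriage [([260.3, 195.1], 0.63)]
local tcp [ 0.01079313 -0.00017668  0.09757827]
(-0.032, 0, 0.031) [258.3 268.2]
(-0.032, 0, 0.046) [258.2 279.7]
(-0.041, 0, 0.046) [258.1 291.1]
(-0.041, 0.007, 0.046) [248. 291.]
(-0.041, -0.007, 0.046) [268.3 291.1]
(-0.012, 0, 0.058) [258.2 262.7]
(0, 0, 0.058) [258.2 245.5]
```

View pics/z11.png

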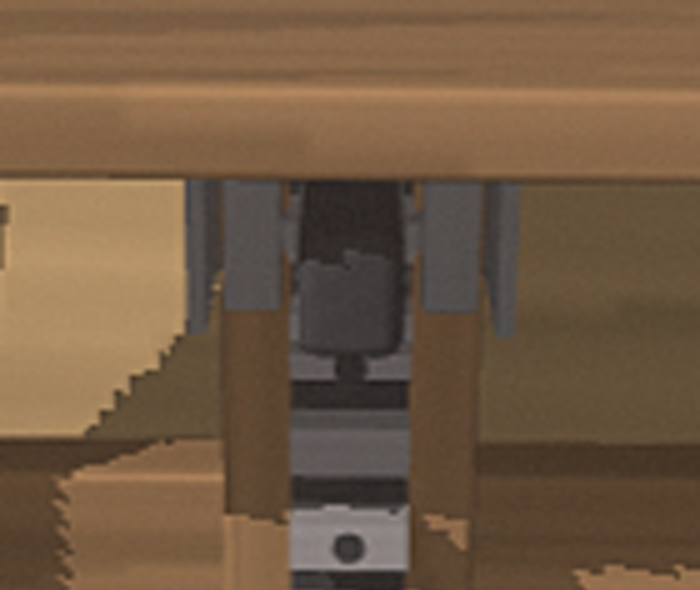

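Run:
```python
from h import *
F=frame(YAW)
Ws={'w3':(wcam([0.49903798,0.09160178,0.16152674],[-0.00724465,0.95264952,0.02334314,0.30308662]),(178.3,196.3,231.7)),
'w10':(wcam([0.53473296,0.09330934,0.18212212],[-0.00734607,0.95232421,0.02356831,0.30408745]),(183,201,235.4))}
for k,(W,o) in Ws.items():
  def pr(d,l): return np.array([proj(W,SEAT+F@np.array(v))[0][1] for v in((d,0,.058),(d-.012,0,.058),(d-.041,0,.046+l))])
  s=least_squares(lambda x:pr(x[0],x[1])-o,[0.02,0.0],x_scale=.01);print(k,s.x*1e3,s.fun.round(2))
```

```text
w3 [ 1.2512985  -1.59338379] [-0.65  0.67  0.  ]
w10 [40.62183175 -3.37665133] [-0.75  0.78 -0.  ]
```

Run:
```python
from h import *
from plant import monitor
st=monitor.state();p,r=tgt(.15,0,.13);print(delta(st,p,r))
```

```text
(array([0.1939935 , 0.00974869, 0.22671435]), array([ 0.00021855, -0.00248621, -0.00138602]))
```

>>> step_arm(motion=[[0.05, 0.005, 0.12, 0, 0, 0, 0], [0.19, 0.01, 0.226, 0, 0, 0, 0], [0.19, 0.01, 0.226, 0, 0, 0, 0], [0.19, 0.01, 0.226, 0, 0, 0, 0], [0.19, 0.01, 0.226, 0, 0, 0, 0], [0.19, 0.01, 0.226, 0, 0, 0, 0], [0.19, 0.01, 0.226, 0, 0, 0, 0]])

```text
time: 13.45
tool_pos: [0.6267, 0.0981, 0.2851]
tool_rot: [-0.007, 0.955, 0.023, 0.297]
contact_force: [-0.3, -0.4, 0.2]
gripper_width: 1.0
```

```bash
python3 loc.py; python3 shot.py w11 panel_top clip_mouth panel_foot
python3 - <<'E'
from plant import eyes
import cv2
for c in("top","scene"):
    f=eyes.grab_frame(c);cv2.imwrite(f"pics/{c}1.png",f["pixels"][:,:,::-1])
    for n in ["panel_top","panel_foot","clip_mouth"]: print(c,n,[(x["uv"],round(x["p"],2)) for x in eyes.pinpoint(n,c)[:2]])
E
```

```text
13.45 [145.28   0.28 129.13] f up/acr/out [-0.2 -0.3  0.4] [ 0.001 -0.01  -0.007  0.001 -0.003  0.001] [-2.9853 -0.0734 -0.928 ] 1.0
13.45 [0.62667737 0.09809502 0.28510929] [-0.0072688   0.9546382   0.02346171  0.29675346] [-0.3 -0.4  0.2] 1.000293873459063
panel_top []
clip_mouth [([260.0, 77.0], 0.59)]
panel_foot [([256.2, 286.1], 0.82)]
local tcp [0.1452816  0.00028391 0.12913254]
(-0.032, 0, 0.031) [258.6 372.8]
(-0.032, 0, 0.046) [258.5 386.8]
(-0.041, 0, 0.046) [258.5 394.3]
(-0.041, 0.007, 0.046) [250.9 394.2]
(-0.041, -0.007, 0.046) [266.2 394.3]
(-0.012, 0, 0.058) [258.6 381.4]
(0, 0, 0.058) [258.6 370.4]
top panel_top [([209.6, 110.8], 0.94)]
top panel_foot [([214.9, 171.5], 0.76)]
top clip_mouth [([210.5, 115.3], 0.79)]
scene panel_top [([236.4, 247.6], 0.93)]
scene panel_foot [([274.1, 225.0], 0.72)]
scene clip_mouth [([241.9, 247.9], 0.92)]
```

View pics/w11.png

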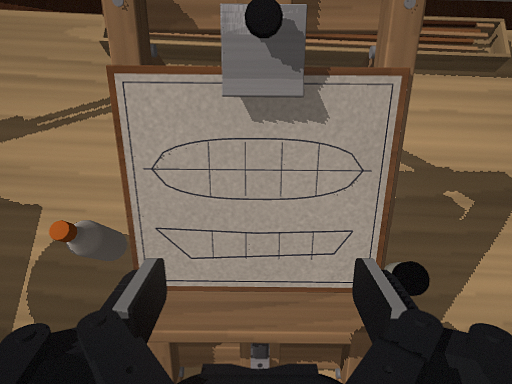

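View pics/top1.png

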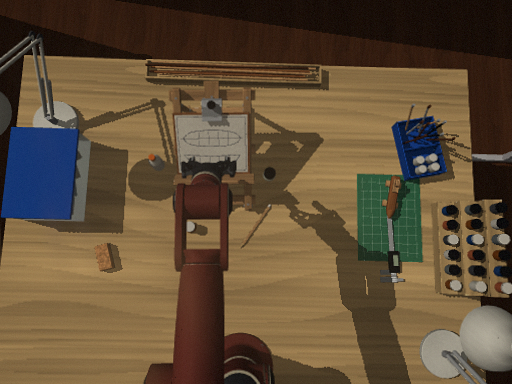

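```bash
python3 - <<'E'
import cv2
im=cv2.imread("pics/w11.png")
cv2.imwrite("pics/z12.png",cv2.resize(im[0:110,190:340],None,fx=5,fy=5,interpolation=cv2.INTER_CUBIC))
E
cat >> fit2.py <<'E'
print('----')
W=wcam([0.62667737,0.09809502,0.28510929],[-0.0072688,0.9546382,0.02346171,0.29675346])
import sys
p=SEAT;F=frame(YAW)
for u,v,n in((212,69,.005),(310,68.7,.005),(260,77,0),(260,76,.013),(260,96,.017)):print(u,v,back(W,p,F,(u,v),n))
E
python3 fit2.py | sed -n '/----/,$p'
```

```text
----
212 69 [0.23879044 0.03605191 0.005     ]
310 68.7 [ 0.23921838 -0.03826541  0.005     ]
260 77 [ 0.2333168  -0.00038792  0.        ]
260 76 [ 0.23379564 -0.00036603  0.013     ]
260 96 [ 0.21979228 -0.00041316  0.017     ]
```

View pics/z12.png

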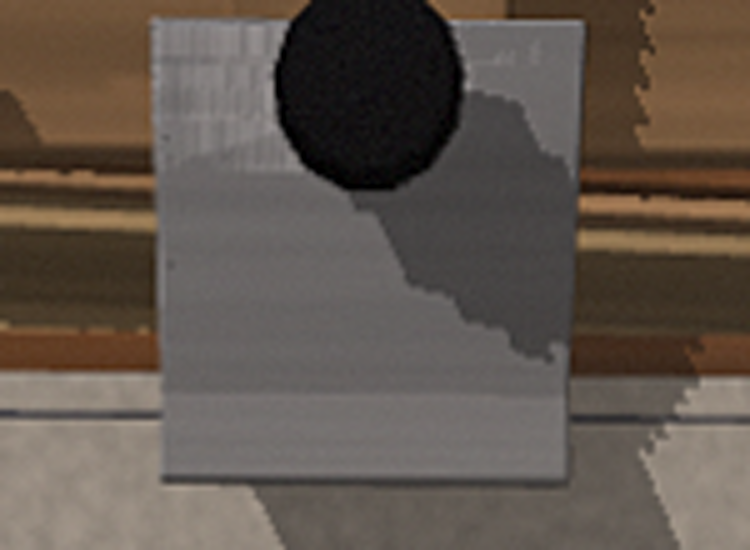

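Run:
```python
from plant import manip
print(manip.job_done())
```

```text
the job is handed in; nothing more can be done
None
```

I lifted the latch tab, moved the ledge up about 39 mm with the panel standing on it, and seated the tab in the second notch above the start. I handed it in at about 13.9 s on the robot's clock, with the gripper open and clear of everything.

**Tab:** At about 37 mm up, pressing down, the tooth met a solid block. A little further up it dropped in freely and stopped at its home height. The last picture with the gripper open puts the tab within about 2 mm of its starting height, so I take it as fully down.

**Panel:** The last wrist picture shows its top edge behind the clip's lip, about 8 mm past the mouth. The pocket is 29 mm deep, so there is plenty of room. I took the mouth as the bend where the flare begins, which matches the detector. If it is really the flare's tip, the panel is about 21 mm in, which still fits.

**Forces:** The panel met no extra resistance when entering the clip. The highest force I read was about 30 N, when the tab was pressed on the block.

**Checks that disagreed or fell short:**
- In the last top-camera picture the panel-top and clip-mouth points were only a few pixels apart. That is too coarse to measure the tuck, though it agrees in direction.
- In the last wrist picture the detector did not find the panel's top edge, so I measured it from the image by eye.
- I checked the bystanders only by looking at the last pictures. They looked to be where they started.

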